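# Lock the feeder turntable's swing arm with its quick-release clamp

### The job

Lock the feeder arm's quick-release collar. With the red cam lever still open, tighten the yellow star nut at the other end of the bolt (its top moves away from the robot) just until the lever starts to bite as it stands straight out along the bolt, then fold the lever round the collar until it is fully shut. Force neither lever nor nut, leave everything else undisturbed, and let go at the end.

Things in the scene. Friction and masses are not known exactly. Their poses are not given: they have to be found in the camera images.
- clamp: Fixed fitting: steel mast (38 mm across, 118 high), aluminium split collar (62 mm, 68 to 112 high), under it a green arm to a wooden turntable (184 mm, centre at x = 155, top at 56 mm). Origin on the mast's axis at shelf level; x to the turntable (away from the robot), y along the bolt to the lever's end, z up. The level bolt, at x = -40, 90 mm high, runs through two ears (|y| < 17, 36 mm high).
- lever_pivot (a point): The lever's upright pivot axis at mid-height of the lever: (-40, 42, 90) mm in the clamp's frame, fixed to it, same axes. At joint angle q the lever points along clamp x, y = (sin(q-1.45), cos(q-1.45)), so it closes clockwise seen from above. Set right, closing takes up to about 0.5 N m (9 N at 58 mm from the pivot), far more if overtightened.
- lever (a joint): Cam lever angle, rad: 0 wide open (towards the robot), 1.45 straight out along the bolt (clamp +y), 2.70 fully shut at its stop. Starts at 0.1 to 0.7. Friction about 0.2 N m: it stays where left while loose, and is pushed back open if the nut is driven far past taut. Where it bites depends on the nut and is not marked. The cam is highest at 2.55; past that it stays shut by itself.
- lever_grip (a point): Middle of the lever's red handle, 65 mm from the pivot. The lever is a level bar from the pivot to 87 mm out, 10 mm thick, 18 mm high (81 to 99 mm above the shelf), 8 mm thick nearer than 45 mm, with a round cam head 27 mm across and 36 mm high.
- nut_axis (a point): Centre of the star nut at nut angle 0: (-40, -95, 90) mm in the clamp's frame, fixed to it, same axes. Right setting: the bolt comes taut just as the lever stands straight out, to about 0.25 rad of lever angle or 0.4 rad of nut. With the lever straight out, that takes 0.5 to 3.7 rad of tightening from the start; it differs each time and cannot be seen.
- nut: Star nut: hub 32 mm across, 36 long, with five yellow prongs 11 mm thick, ends 50 mm from the axis, in its x-z plane: one along its own +z, then every 72 deg. Origin on the axis in that plane; y along the bolt as the clamp's. Tightening is positive about y (top moves away from the robot) and shifts it 2.8 mm per rad to +y. Loose 0.08 N m; taut, +1.1 N m per rad. It holds by itself.
- feeder_a: White squat ceramic feeder, 68 mm across, 46 mm high, loose on the turntable; origin under its centre. Leave it alone.
- feeder_b: Blue squat ceramic feeder, same size, loose on the turntable. Leave it alone.
- jar: Glass jar with a screw lid, 80 mm across, 110 mm high, standing on the shelf; origin under its centre. Leave it alone.
- bowls: Three nested red bowls, 116 mm across, 69 mm high in all, on the shelf; origin under the centre. Leave them alone.
- washer: Brass thrust washer, round, 36 mm across, 8 mm thick, loose and hidden inside the square housing (47 mm outside, y = -17 to -61 mm on the clamp) between the nut's sleeve and the cam's push rods; nut and lever squeeze it when the bolt is taut. Origin under its centre. Not to be handled.

How it is judged:
On the way, in this order (a step that is already met when the one before it is completed fails the run):
1. the bolt comes taut (nut and washer pressed together) while the lever still stands clearly open, below 2.2 rad (value of joint lever below 2.2 rad and contact force between nut and washer above 5 N), for 0.04 s.
2. the lever is folded fully shut (value of joint lever above 2.58 rad), for 0.2 s.
At the end, for the whole second after the job is handed in: The lever is fully shut, above 2.58 of 2.70 rad, and the bolt squeezes the washer with 62 to 150 N: the result of a lever that began to bite within about 0.25 rad of straight out. The feeders are at rest (value of joint lever above 2.58 rad and contact force between nut and washer between 62 and 150 N and linear speed of each of feeder_a, feeder_b below 0.02 m/s); the robot touches nothing.
It fails at once if the lever is pushed with more than 25 N (contact force between the arm and lever above 25 N).
It fails at once if the lever is pushed with more than 25 N by the fingers (contact force between the fingers and lever above 25 N).
It fails at once if the nut is pushed with more than 25 N by the fingers (contact force between the fingers and nut above 25 N).
It fails at once if a feeder is shifted by more than 15 mm (distance of any of feeder_a, feeder_b from where it was at the start of the episode above 0.015 m).
It fails at once if the jar or the bowls are shifted by more than 15 mm (distance of any of jar, bowls from where it was at the start of the episode above 0.015 m).
It also fails if it takes over 72 s, if anything falls off the work surface, if the arm or the gripper's body presses on something with over 40 N, if the wrist force passes 120 N, or if a joint passes its speed limit or range.

### The arm

A 7-joint arm with a two-finger parallel gripper is mounted at the origin on the work surface. World frame = base frame: x ahead of the robot, y to its left, z up, the work surface at z = 0. Lengths are in m, angles in rad, forces in N, time in s.
With the tool pointing down it reaches from about 0.425 to 0.925 m from the base axis. Payload 6.8 kg.
Tool frame: the origin (TCP) lies on the centre line of the jaws, within the pads' length; the fingertips stand 11 mm ahead of it and the grasp point (between the pads) lies 8 mm behind it; z points along the fingers, y is the direction in which the jaws open and shut (so a half turn about z gives the same grasp; the last joint's range is limited). The gripper opens to 85 mm and grips with 20 to 120 N. Pads are 22 mm wide; open, the fingers measure 114 mm over their backs; the gripper's body (76 mm by 85 mm) begins 54 mm behind the grasp point. The pads swing forward as they close: fully open they stand 13 mm farther back than shut.
Start: joints at [-1.222, 0.477, 0.022, 1.555, -0.011, 1.109, -0.083], TCP at [0.298, 0.606, 0.242] pointing down, gripper open.
Joint ranges: [-2.96, 2.96], [-0.34, 2.1], [-1.41, 1.46], [0.24, 2.44], [-1.37, 4.51], [0.17, 1.92], [-2.96, 2.96]. Speed limits (rad/s): [2.39, 2.39, 3.14, 3.14, 3.14, 3.14, 3.14].

### API

Orientations are given as a rotation vector (axis times angle).
In Python, from bench import r gives the robot as it stands.
- The arm moves only by the tool send_rows, never from a script. Its argument "deltas" is a list of rows, each a list of 7 numbers: the opening, from 0 (shut) to 1 (fully open), then the shift along the tool's x, y, z as a fraction of full scale, then the turn, a rotation vector about the tool's x, y, z as a fraction of full scale. In form: [[hand, x, y, z, ax, ay, az], ...]. A call has 1 to 20 rows; each row is the pose to reach, as a shift and turn from the pose commanded when the call began, along the tool's axes at that moment, turning the shorter way round; what a row does not reach only later rows make up. Full scale, the value 1, is 150 mm for a shift and 180 degrees for a turn. A row lasts 1/12 s, in which the tool goes at most 41.7 mm and 7.16 degrees, less where a joint would pass 70% of its speed; a pose out of reach is approached as far as the arm can. A call with a number of a shift or a turn outside -1 to 1 is refused whole. A call with a gripper value outside its range is refused whole. The fingers move at their own pace and stop on an object; "squeeze" is the grip in N (left out, the last holds). Time passes only in rows, so rows that repeat a pose let the fingers close. It gives the time, the measured TCP pose, the force and the opening at its end, in the units of the state.
- r.get_obs(): the state, without advancing time (a new reading comes with each control period).
- r.grab_frame(name): name is "side" or "top" or "wrist"; returns a dict with "pixels" (420x560x3 uint8, red, green, blue), "camera_matrix" (3x3 intrinsics, pixels), "rvec" (rotation vector, rad) and "tvec" (3), from world to camera coordinates, as OpenCV has them. Camera axes: x right, y down, z forward; pixel columns grow to the right and rows downward; lengths in m; the calibration is good to about 2 mm. A picture is of the moment at which its call begins. There is no depth.
- r.hand_in(): hands the job in, once; it reports no verdict.
The state is a dict: "clock": time; "joints": joint angles; "qvel": joint speeds; "tau": joint torques, N m; "tcp_pos": TCP position; "orientation": TCP orientation; "contact_force": force on the tool from outside, world axes, zero at the start; "moment": the same for the moment, N m; "grip_width": finger opening in m.
Only numpy, scipy, OpenCV 4.12 (cv2) and the standard library are available. Lean on these libraries where they do the work, as an engineer would, in place of code of your own. Each camera call takes 0.05 s, during which the arm holds its last target. There are 200 camera calls.

## Working session

There is one attempt and no reset: what is moved stays moved. The work goes in short steps, Python scripts to look and compute and a tool call to move; the robot and the scene stay as the last step left them, time stands still between calls to the robot, and variables do not carry over. Pictures are saved under pics/ and viewed, about 8 in all and at most 12, crops included, and the job is handed in when it is done.

Besides the shell and the picture viewer there is one more tool, called after ">>>" as name([rows], argument=value, ...), one row to a line, values as JSON. send_rows: Moves the arm, as the interface text tells. Shift numbers are shares of 150 mm and turn numbers shares of 180 degrees, none past 1 either way. Its arguments: {"type":"object","properties":{"deltas":{"type":"array","items":{"type":"array","items":{"type":"number"}}},"squeeze":{"type":"number"}},"required":["deltas"]}

```bash
mkdir -p pics; ls; cat > h.py <<'E'
import numpy as np, cv2
from scipy.spatial.transform import Rotation as R
from bench import r
def shot(cam,name,crop=None,scale=1):
    f=r.grab_frame(cam); im=cv2.cvtColor(f["pixels"],cv2.COLOR_RGB2BGR)
    np.savez(f'pics/{name}.npz',K=f['camera_matrix'],rv=f['rvec'],tv=f['tvec'],im=im)
    save(im,name,crop,scale); return f
def save(im,name,crop=None,scale=1):
    if crop: u0,v0,u1,v1=crop; im=im[v0:v1,u0:u1]
    cv2.imwrite(f'pics/{name}.png',cv2.resize(im,None,fx=scale,fy=scale,interpolation=cv2.INTER_CUBIC))
def load(name): return np.load(f'pics/{name}.npz')
def proj(d,P): return cv2.projectPoints(np.array(P,float).reshape(-1,1,3),d['rv'],d['tv'],d['K'],None)[0].reshape(-1,2)
def at_z(d,uv,z):
    Rm=cv2.Rodrigues(d['rv'])[0]; c=-Rm.T@d['tv'].ravel()
    k=Rm.T@np.linalg.inv(d['K'])@[uv[0],uv[1],1]; return c+k*(z-c[2])/k[2]
def st():
    o=r.get_obs(); print({k:np.round(o[k],4).tolist() for k in ('clock','joints','tcp_pos','orientation','contact_force','moment','grip_width')}); return o
E
python3 - <<'E'
from h import *
st()
shot('side','s0'); shot('top','t0')
a=cv2.imread('pics/s0.png');b=cv2.imread('pics/t0.png')
for n in('s0','t0'):
    d=load(n); Rm=cv2.Rodrigues(d['rv'])[0]; print(n,(-Rm.T@d['tv'].ravel()).round(3),d['K'][0,0])
cv2.imwrite('pics/both.png',cv2.resize(np.vstack([a,b]),None,fx=.714,fy=.714))
E
```

```text
pics
{'clock': 0.0, 'joints': [-1.2221, 0.4778, 0.0223, 1.5564, -0.0115, 1.1093, -0.0831], 'tcp_pos': [0.2974, 0.6053, 0.2413], 'orientation': [-0.7111, -3.0597, 0.0028], 'contact_force': [0.1247, 0.3409, -0.3515], 'moment': [-0.0196, -0.0077, 0.011], 'grip_width': 0.0855}
s0 [ 0.275 -0.91   0.648] 419.49400749965747
t0 [0.43  0.015 1.205] 447.3115102097377
```

View pics/t0.png

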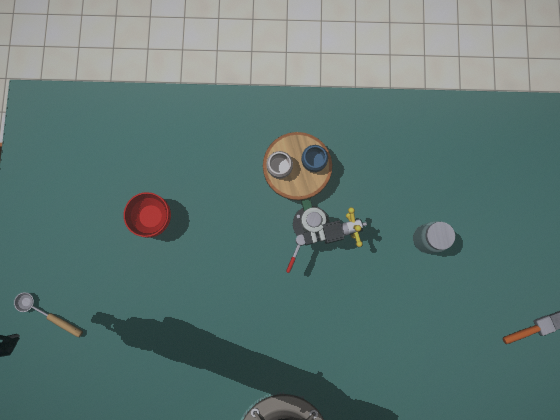

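View pics/s0.png

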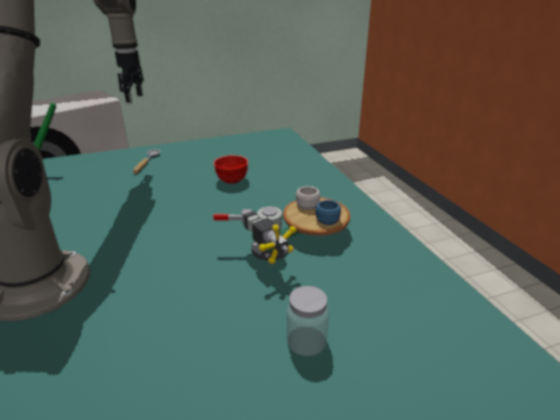

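The top view shows the mast at about (314,219), the turntable centre at (298,165), the lever from (301,240) to (290,270), the nut at about (355,228) and the jar at (439,237). The side view shows the star nut at about (276,245). Next I'll enlarge crops of both.

```bash
python3 - <<'E'
from h import *
a=load('t0')['im'][195:285,270:390]; b=load('s0')['im'][195:285,200:320]
f=lambda i:cv2.resize(i,None,fx=6.6,fy=6.6,interpolation=cv2.INTER_CUBIC)
cv2.imwrite('pics/ct.png',f(a))
cv2.imwrite('pics/cs.png',f(b))
E
```

```text
(no output)
```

View pics/ct.png

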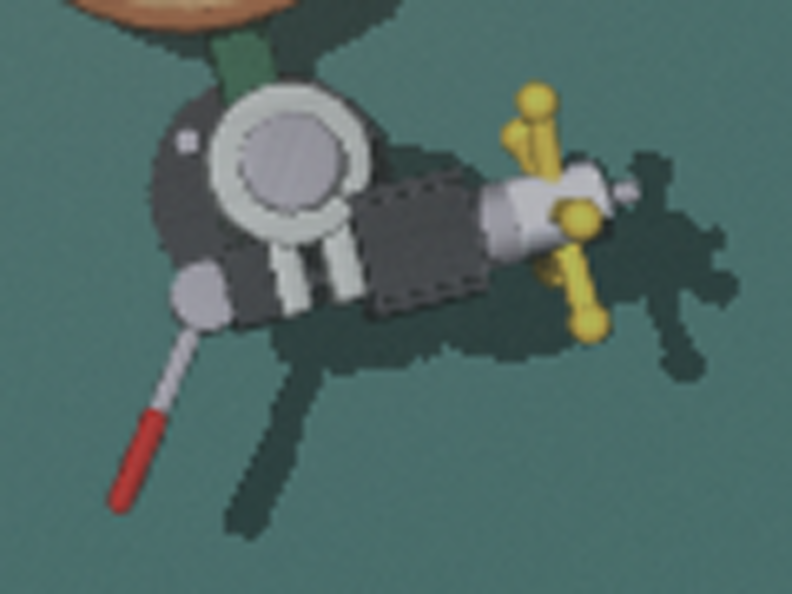

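View pics/cs.png

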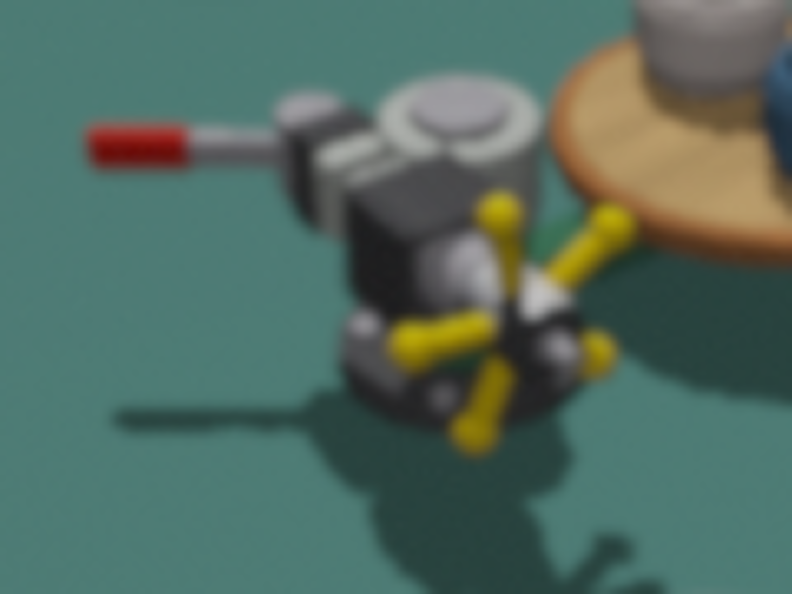

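```bash
cat > fit.py <<'E'
from h import *
from scipy.optimize import least_squares
def W(p,P): return R.from_euler('z',p[2]).apply(np.atleast_2d(P))+[p[0],p[1],0]
def balls(a,y,rr=.0445):
    t=a+np.arange(5)*2*np.pi/5
    return np.c_[-.04+rr*np.sin(t),np.full(5,y),.09+rr*np.cos(t)]
def lev(q,l,z=.09): return np.array([-.04+l*np.sin(q-1.45),.042+l*np.cos(q-1.45),z])
E
python3 - <<'E'
from fit import *
T,S=load('t0'),load('s0')
ct=lambda u,v:np.array([u/6.6+270-.42,v/6.6+195-.42]); cs=lambda u,v:np.array([u/6.6+200-.42,v/6.6+195-.42])
bs=np.array([cs(499,213),cs(612,225),cs(598,353),cs(473,432),cs(410,343)])
bt=np.array([ct(537,102),ct(578,218),ct(590,322)])
m=at_z(T,ct(290,160),.118); c=at_z(T,(298,165),.056); print(m,c,np.linalg.norm((c-m)[:2]))
def res(p):
    e=[proj(T,W(p,[0,0,.118]))-ct(290,160), proj(T,W(p,[.155,0,.056]))-[298,165],
       proj(T,W(p,[-.04,.042,.108]))-ct(204,296), proj(T,W(p,lev(p[3],.085)))-ct(120,500),
       proj(S,W(p,lev(p[3],.085)))-cs(97,147),proj(S,W(p,[0,0,.118]))-cs(462,107)]
    B=W(p,balls(p[4],p[5])); 
    e+= [proj(S,B)-bs, proj(T,B[[1,0,4]])-bt]
    return np.vstack(e).ravel()
best=None
for a0 in np.arange(0,6.28,.3):
    s=least_squares(res,[m[0],m[1],np.arctan2(c[1]-m[1],c[0]-m[0]),.4,a0,-.095])
    if best is None or s.cost<best.cost: best=s
print(best.cost,best.x.round(4)); print(best.fun.reshape(-1,2).round(1).tolist())
p=best.x; np.save('p.npy',p)
for n,P in dict(pivot=[-.04,.042,.09],grip=lev(p[3],.065),nut=[-.04,p[5],.09]).items(): print(n,W(p,P).round(4))
print(W(p,balls(p[4],p[5])).round(4), np.rad2deg(p[2:5]))
E
```

```text
[ 0.55717761 -0.06015256  0.118     ] [ 0.70589351 -0.0215471   0.056     ] 0.1536450483600679
3.1818223441657354 [ 0.5578 -0.0613  0.264   0.5192  6.1024 -0.0946]
[[0.5, -0.2], [-0.3, -0.6], [0.7, -0.6], [-0.1, 0.7], [-0.4, -0.4], [-0.1, -1.3], [0.1, 0.5], [-0.3, 0.4], [-0.8, 0.2], [0.3, -0.9], [0.5, 0.1], [0.0, 0.2], [0.3, 0.2], [-0.3, -0.0]]
pivot [[ 0.5082 -0.0312  0.09  ]]
grip [[ 0.4478 -0.0073  0.09  ]]
nut [[ 0.5439 -0.1631  0.09  ]]
[[ 0.5362 -0.1651  0.1338]
 [ 0.5817 -0.1528  0.1111]
 [ 0.575  -0.1547  0.0593]
 [ 0.5253 -0.1681  0.0499]
 [ 0.5013 -0.1746  0.0959]] [ 15.1286926   29.7502766  349.64314762]
```

```bash
cat > plan.py <<'E'
from fit import *
import sys
p=np.load('p.npy'); yaw=p[2]
def tool():
    o=r.get_obs(); return o['tcp_pos'],R.from_rotvec(o['orientation'])
def row(pos,xyaw,ref=None):
    """row (x,y,z,ax,ay,az) fractions for TCP at world pos, tool down with tool x at world yaw"""
    P,Q=ref or tool(); x=np.array([np.cos(xyaw),np.sin(xyaw),0]); z=np.array([0,0,-1.])
    T=R.from_matrix(np.c_[x,np.cross(z,x),z])
    return np.r_[Q.inv().apply(np.ravel(pos)-P)/.15,(Q.inv()*T).as_rotvec()/np.pi].round(3)
def leverpose(q,l=.062,back=.016,z=.089):
    d=np.array([np.cos(q-1.45),-np.sin(q-1.45),0])
    return W(p,lev(q,l,z)-d*back)[0], yaw-(q-1.45)
E
python3 - <<'E'
from plan import *
P,y=leverpose(p[3],back=.045,z=.2); print(P,np.degrees(y)); print(row(P,y))
E
```

```text
[ 0.43403877 -0.05029155  0.2       ] 68.45729629827568
[-2.745 -3.521  0.282 -0.     0.     0.474]
```

>>> send_rows([
  [0,-0.2,-0.27,0,0,0,0],
  [0,-0.4,-0.54,0,0,0,0],
  [0,-0.6,-0.8,0,0,0,0],
  [0,-0.7,-0.95,0,0,0,0],
  [0,-0.7,-0.95,0,0,0,0],
], squeeze=40)

```text
clock: 0.52
tcp_pos: [0.3312, 0.4242, 0.2417]
orientation: [0.721, 3.057, -0.007]
contact_force: [0.5, -0.8, 0.6]
grip_width: 0.0254
```

>>> send_rows([
  [0,-0.2,-0.27,0,0,0,0],
  [0,-0.4,-0.54,0,0,0,0],
  [0,-0.6,-0.8,0,0,0,0],
  [0,-0.7,-0.95,0,0,0,0],
  [0,-0.7,-0.95,0,0,0,0],
])

```text
clock: 0.93
tcp_pos: [0.3611, 0.2506, 0.2418]
orientation: [-0.722, -3.057, 0.005]
contact_force: [0.5, -0.6, -0.6]
grip_width: -0.0
```

>>> send_rows([
  [0,-0.2,-0.27,0,0,0,0],
  [0,-0.4,-0.54,0,0,0,0],
  [0,-0.6,-0.8,0,0,0,0],
  [0,-0.65,-0.9,0,0,0,0],
  [0,-0.65,-0.9,0,0,0,0],
])

```text
clock: 1.35
tcp_pos: [0.3885, 0.086, 0.2421]
orientation: [-0.726, -3.056, 0.003]
contact_force: [0.3, -0.5, -0.2]
grip_width: 0.0002
```

```bash
python3 - <<'E'
from plan import *
st()
P,y=leverpose(p[3],l=.055,back=.032,z=.2); print(P,np.degrees(y)); print(row(P,y))
E
```

```text
{'clock': 1.35, 'joints': [-0.6797, -0.0058, 0.3062, 2.1863, 0.0036, 0.9622, 0.7286], 'tcp_pos': [0.3885, 0.086, 0.2421], 'orientation': [-0.7263, -3.056, 0.0029], 'contact_force': [0.3221, -0.4612, -0.2011], 'moment': [-0.0453, -0.0209, 0.0354], 'grip_width': 0.0002}
[ 0.44532331 -0.04077004  0.2       ] 68.45729629827568
[-0.718 -0.584  0.282 -0.     0.     0.471]
```

>>> send_rows([
  [0,-0.2,-0.15,0.05,0,0,0.04],
  [0,-0.4,-0.3,0.1,0,0,0.08],
  [0,-0.55,-0.45,0.15,0,0,0.12],
  [0,-0.72,-0.58,0.2,0,0,0.16],
  [0,-0.72,-0.58,0.25,0,0,0.2],
  [0,-0.72,-0.58,0.28,0,0,0.24],
  [0,-0.72,-0.58,0.28,0,0,0.28],
  [0,-0.72,-0.58,0.28,0,0,0.32],
  [0,-0.72,-0.58,0.28,0,0,0.36],
  [0,-0.72,-0.58,0.28,0,0,0.4],
  [0,-0.72,-0.58,0.28,0,0,0.44],
  [0,-0.72,-0.58,0.28,0,0,0.47],
  [0,-0.72,-0.58,0.28,0,0,0.47],
])

```text
clock: 2.43
tcp_pos: [0.4469, -0.0322, 0.2001]
orientation: [-2.588, -1.78, 0.001]
contact_force: [-0.1, -0.9, -0.3]
grip_width: 0.0
```

```bash
python3 - <<'E'
from plan import *
st()
P,y=leverpose(p[3],l=.055,back=.032); print(row(P,y))
shot('top','t1',(250,175,390,280),5.7)
E
```

```text
{'clock': 2.4333, 'joints': [-0.6123, 0.1638, 0.6111, 2.1511, -0.1235, 0.8601, -0.2925], 'tcp_pos': [0.4469, -0.0322, 0.2001], 'orientation': [-2.5883, -1.7803, 0.0008], 'contact_force': [-0.0563, -0.8787, -0.3349], 'moment': [-0.0416, -0.0013, 0.0321], 'grip_width': 0.0}
[-0.057  0.011  0.741 -0.     0.     0.003]
```

View pics/t1.png

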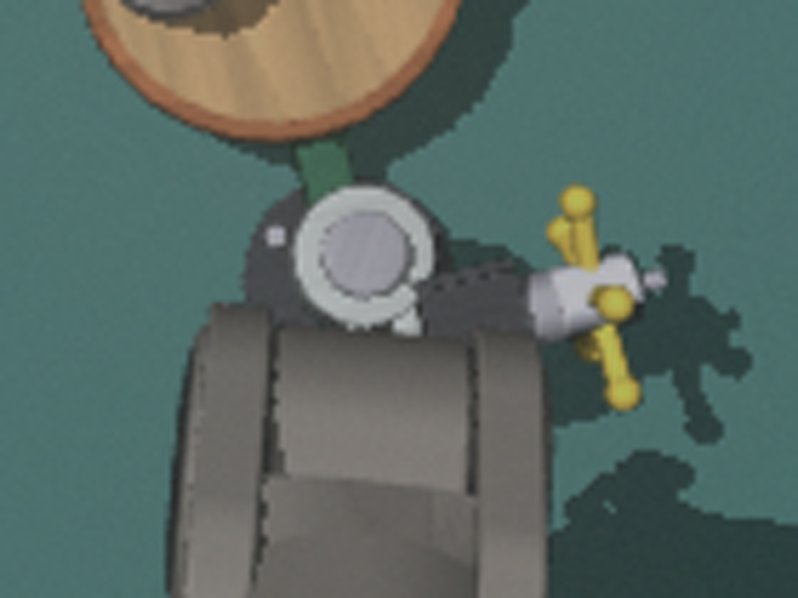

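The arm hides the lever in this view, while the nut is unchanged at about (600,300) in the crop. Now I'll descend beside the lever.

>>> send_rows([
  [0,-0.05,0.01,0.2,0,0,0],
  [0,-0.05,0.01,0.4,0,0,0],
  [0,-0.05,0.01,0.6,0,0,0],
  [0,-0.05,0.01,0.74,0,0,0],
  [0,-0.05,0.01,0.74,0,0,0],
  [0,-0.05,0.01,0.74,0,0,0],
])

```text
clock: 2.98
tcp_pos: [0.4451, -0.0403, 0.0888]
orientation: [-2.583, -1.786, 0.004]
contact_force: [0.3, -0.5, 1.1]
grip_width: 0.0001
```

```bash
python3 - <<'E'
from plan import *
st()
for q in np.arange(p[3],1.46,.1): P,y=leverpose(q,l=.055); print(round(q,2),row(P,y))
P,y=leverpose(1.45,l=.055); print(row(P,y))
shot('side','s1',(180,170,340,290),5)
E
```

```text
{'clock': 2.9833, 'joints': [-0.4807, 0.3793, 0.518, 2.239, -0.3307, 0.5975, -0.0775], 'tcp_pos': [0.4451, -0.0403, 0.0888], 'orientation': [-2.5832, -1.7862, 0.004], 'contact_force': [0.2652, -0.4655, 1.08], 'moment': [-0.0426, -0.003, -0.0084], 'grip_width': 0.0001}
0.52 [ 0.104  0.005 -0.001 -0.001  0.     0.005]
0.62 [ 0.141 -0.004 -0.001 -0.001  0.001  0.037]
0.72 [ 0.179 -0.008 -0.001 -0.001  0.001  0.068]
0.82 [ 0.217 -0.009 -0.001 -0.001  0.001  0.1  ]
0.92 [ 0.255 -0.006 -0.001 -0.001  0.001  0.132]
1.02 [ 0.293  0.001 -0.002 -0.001  0.001  0.164]
1.12 [ 0.33   0.012 -0.002 -0.001  0.001  0.196]
1.22 [ 0.365  0.026 -0.002 -0.001  0.001  0.228]
1.32 [ 0.399  0.044 -0.002 -0.     0.001  0.259]
1.42 [ 0.431  0.065 -0.002 -0.     0.001  0.291]
[ 0.44   0.072 -0.002 -0.     0.001  0.301]
```

View pics/s1.png

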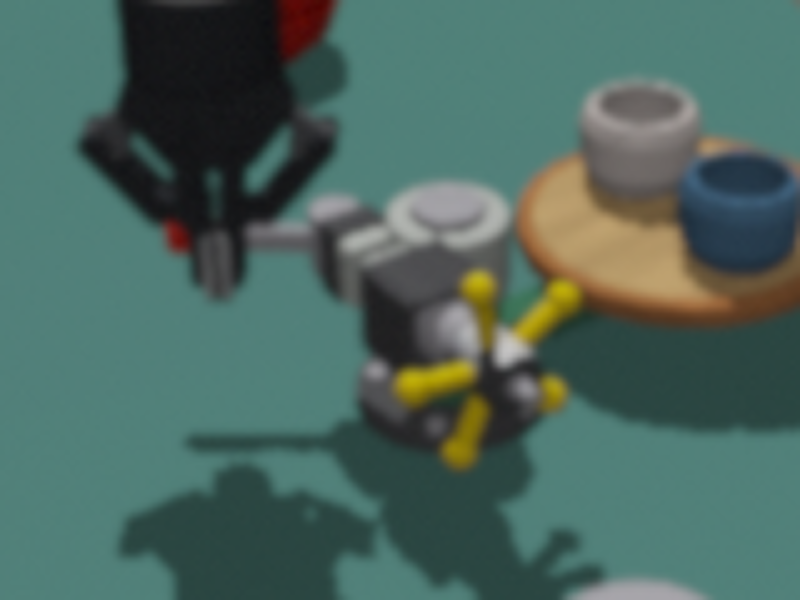

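The closed fingers stand at lever height in front of the handle, at about (218,265) in the crop. I'll push the lever to straight out.

>>> send_rows([
  [0,0.06,0,0,0,0,0],
  [0,0.1,0,0,0,0,0.01],
  [0,0.14,0,0,0,0,0.035],
  [0,0.18,-0.008,0,0,0,0.07],
  [0,0.217,-0.009,0,0,0,0.1],
  [0,0.255,-0.006,0,0,0,0.13],
  [0,0.293,0,0,0,0,0.164],
  [0,0.33,0.012,0,0,0,0.196],
  [0,0.365,0.026,0,0,0,0.228],
  [0,0.4,0.044,0,0,0,0.26],
  [0,0.42,0.06,0,0,0,0.28],
  [0,0.44,0.072,0,0,0,0.3],
  [0,0.44,0.072,0,0,0,0.3],
  [0,0.44,0.072,0,0,0,0.3],
])

```text
clock: 4.2
tcp_pos: [0.4798, 0.0187, 0.0903]
orientation: [-3.112, -0.421, -0.002]
contact_force: [-0.0, 0.1, 1.7]
grip_width: -0.0001
```

```bash
python3 - <<'E'
from plan import *
st()
P,y=leverpose(1.45,l=.055); print(row(P,y))
P,y=leverpose(1.45,l=.055,back=.03); print(row(P,y))
E
```

```text
{'clock': 4.2, 'joints': [-0.7721, 0.4874, 0.7615, 2.1777, -0.5478, 0.6715, -0.929], 'tcp_pos': [0.4798, 0.0187, 0.0903], 'orientation': [-3.1124, -0.4209, -0.0024], 'contact_force': [-0.017, 0.0855, 1.7285], 'moment': [-0.0656, 0.2039, -0.0546], 'grip_width': -0.0001}
[-0.011  0.004  0.008 -0.    -0.001  0.002]
[-0.104  0.004  0.008 -0.    -0.001  0.002]
```

>>> send_rows([
  [0,-0.1,0,0,0,0,0],
  [0,-0.2,0,-0.1,0,0,0],
  [0,-0.25,0,-0.35,0,0,0],
  [0,-0.25,0,-0.6,0,0,0],
  [0,-0.25,0.25,-0.6,0,0,0],
  [0,-0.25,0.5,-0.6,0,0,0],
  [0,-0.25,0.75,-0.6,0,0,0],
  [0,-0.25,0.92,-0.6,0,0,0],
  [0,-0.25,0.92,-0.6,0,0,0],
  [0,-0.25,0.92,-0.6,0,0,0],
])

```text
clock: 5.03
tcp_pos: [0.4799, -0.1263, 0.1801]
orientation: [3.114, 0.414, 0.003]
contact_force: [0.3, 0.2, -0.3]
grip_width: -0.0002
```

```bash
python3 - <<'E'
from plan import *
st()
print(row(W(p,[-.078,-.095,.126]),yaw))
shot('top','t2')
T=load('t2'); im=T['im']; hsv=cv2.cvtColor(im,cv2.COLOR_BGR2HSV)
m=((hsv[...,0]<8)|(hsv[...,0]>172))&(hsv[...,1]>150)&(hsv[...,2]>70); v,u=np.nonzero(m)
k=(u>260)&(u<340)&(v>200)&(v<290); print(k.sum())
if k.sum():
    c=at_z(T,(u[k].mean(),v[k].mean()),.099); d=R.from_euler('z',-yaw).apply(c-[p[0],p[1],0])-[-.04,.042,0]; print('q',1.45+np.arctan2(d[0],d[1]),np.hypot(*d[:2]))
E
```

```text
{'clock': 5.0333, 'joints': [-0.6156, 0.3719, 0.9307, 2.0822, -0.3929, 0.8679, -0.7642], 'tcp_pos': [0.4799, -0.1263, 0.1801], 'orientation': [3.1141, 0.4142, 0.0031], 'contact_force': [0.2536, 0.1982, -0.2767], 'moment': [0.0283, -0.0643, -0.0179], 'grip_width': -0.0002}
[ 0.094  0.351  0.361  0.    -0.001  0.   ]
46
q 1.4797452375066624 0.06753686286180414
```

Lever measured at q ≈ 1.48, as wanted. Next, move to behind the nut's top prong.

>>> send_rows([
  [0,0.03,0.2,0,0,0,0],
  [0,0.06,0.35,0,0,0,0],
  [0,0.06,0.35,0.15,0,0,0],
  [0,0.06,0.35,0.3,0,0,0],
  [0,0.06,0.35,0.36,0,0,0],
  [0,0.06,0.35,0.36,0,0,0],
  [0,0.06,0.35,0.36,0,0,0],
])

```text
clock: 5.67
tcp_pos: [0.5018, -0.1723, 0.1255]
orientation: [-3.113, -0.419, 0.001]
contact_force: [-0.2, -0.7, 0.7]
grip_width: -0.0
```

```bash
python3 - <<'E'
from plan import *
st()
P,_=tool(); print('clamp',R.from_euler('z',-yaw).apply(P-[p[0],p[1],0]))
print(row(W(p,[-.064,-.095,.126]),yaw)); print(row(W(p,[-.024,-.094,.122]),yaw))
shot('side','s2',(180,170,340,290),5)
E
```

```text
{'clock': 5.6667, 'joints': [-0.4116, 0.5134, 0.817, 2.0433, -0.5219, 0.8022, -0.5861], 'tcp_pos': [0.5018, -0.1723, 0.1255], 'orientation': [-3.1129, -0.4189, 0.0009], 'contact_force': [-0.1533, -0.7046, 0.7072], 'moment': [-0.0174, -0.009, 0.0075], 'grip_width': -0.0}
clamp [-0.08307651 -0.09252781  0.12548184]
[ 0.127  0.017 -0.004 -0.     0.     0.001]
[ 0.394  0.011  0.023 -0.     0.     0.001]
```

View pics/s2.png

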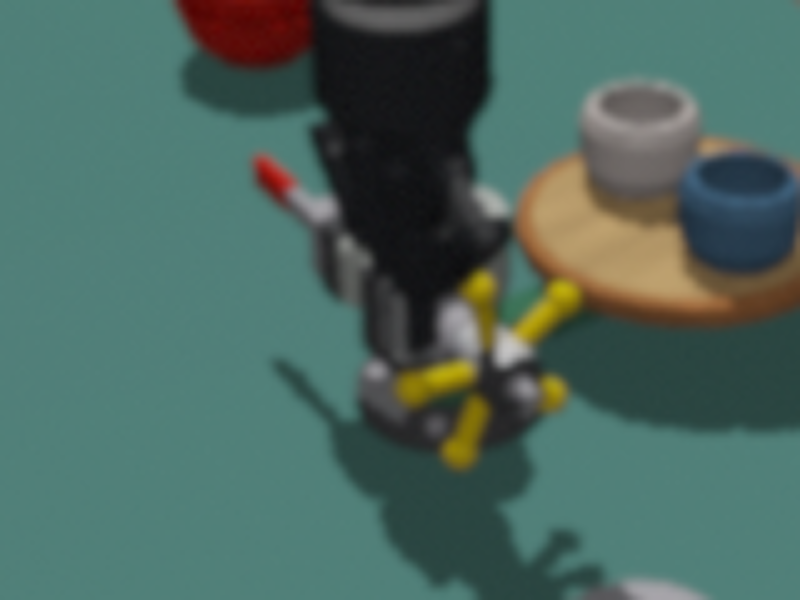

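The finger is behind the top prong in the right plane, and the lever stands straight out. I'll push in stages and watch the force.

>>> send_rows([
  [0,0,0.01,-0.035,0,0,0],
  [0,0.05,0.015,-0.035,0,0,0],
  [0,0.1,0.015,-0.035,0,0,0],
  [0,0.13,0.015,-0.035,0,0,0],
  [0,0.16,0.015,-0.035,0,0,0],
  [0,0.19,0.015,-0.035,0,0,0],
  [0,0.22,0.015,-0.035,0,0,0],
  [0,0.24,0.015,-0.035,0,0,0],
])

```text
clock: 6.38
tcp_pos: [0.5371, -0.1657, 0.1303]
orientation: [-3.113, -0.417, 0.002]
contact_force: [-2.4, 0.9, 1.0]
grip_width: 0.0002
```

>>> send_rows([
  [0,0.02,0,0,0,0,0],
  [0,0.04,0,0,0,0,0],
  [0,0.04,0,0,0,0,0],
])

```text
clock: 6.63
tcp_pos: [0.5432, -0.1643, 0.1302]
orientation: [3.114, 0.417, -0.001]
contact_force: [-2.6, 0.2, 0.1]
grip_width: -0.0001
```

```bash
cat > nut.py <<'E'
from plan import *
o=st()
P,_=tool(); c=R.from_euler('z',-yaw).apply(P-[p[0],p[1],0])
F=R.from_euler('z',-yaw).apply(o['contact_force'])
x=c[0]*1e3+51; z=c[2]*1e3-90-11; print('clamp',c.round(4),'F',F.round(2),'theta',np.degrees(np.arctan2(x,z)+np.arcsin(5.5/np.hypot(x,z))).round(1),'arm',np.sqrt(x*x+z*z-30).round(1))
E
python3 nut.py
```

```text
{'clock': 6.6333, 'joints': [-0.4126, 0.5617, 0.8052, 1.9545, -0.5354, 0.8513, -0.6223], 'tcp_pos': [0.5432, -0.1643, 0.1302], 'orientation': [3.1137, 0.417, -0.0006], 'contact_force': [-2.5767, 0.2264, 0.1024], 'moment': [0.0029, 0.4018, -0.0209], 'grip_width': -0.0001}
clamp [-0.041  -0.0956  0.1302] F [-2.43  0.89  0.1 ] theta 29.1 arm 30.4
```

>>> send_rows([
  [0,0.02,0,0,0,0,0],
  [0,0.04,0,0,0,0,0],
  [0,0.05,0,0,0,0,0],
])

```text
clock: 6.88
tcp_pos: [0.5506, -0.1628, 0.1306]
orientation: [3.113, 0.416, 0.001]
contact_force: [-2.7, -1.4, 0.4]
grip_width: 0.0001
```

>>> send_rows([
  [0,0.02,0,0,0,0,0],
  [0,0.04,0,0,0,0,0],
  [0,0.05,0,0,0,0,0],
])

```text
clock: 7.13
tcp_pos: [0.5581, -0.1606, 0.1307]
orientation: [3.114, 0.416, 0.001]
contact_force: [-2.5, -0.6, 0.7]
grip_width: -0.0001
```

```bash
python3 nut.py
```

```text
{'clock': 7.1333, 'joints': [-0.4121, 0.58, 0.7996, 1.9234, -0.5421, 0.8659, -0.6346], 'tcp_pos': [0.5581, -0.1606, 0.1307], 'orientation': [3.1135, 0.4164, 0.0011], 'contact_force': [-2.5229, -0.6289, 0.6617], 'moment': [-0.18, 0.5717, -0.0006], 'grip_width': -0.0001}
clamp [-0.0257 -0.096   0.1307] F [-2.6   0.05  0.66] theta 48.6 arm 38.7
```

>>> send_rows([
  [0,-0.02,0,0,0,0,0],
  [0,-0.03,0,-0.14,0,0,0],
  [0,-0.05,-0.01,-0.26,0,0,0],
  [0,-0.25,-0.02,-0.26,0,0,0],
  [0,-0.42,-0.03,-0.26,0,0,0],
  [0,-0.43,-0.03,-0.14,0,0,0],
  [0,-0.43,-0.03,0,0,0,0],
  [0,-0.43,-0.03,0,0,0,0],
  [0,-0.35,-0.03,0,0,0,0],
  [0,-0.32,-0.03,0,0,0,0],
  [0,-0.29,-0.03,0,0,0,0],
  [0,-0.26,-0.03,0,0,0,0],
  [0,-0.24,-0.03,0,0,0,0],
])

```text
clock: 8.22
tcp_pos: [0.5225, -0.1658, 0.1311]
orientation: [3.113, 0.417, 0.001]
contact_force: [-3.5, -0.7, 2.4]
grip_width: 0.0001
```

>>> send_rows([
  [0,0.02,0,0,0,0,0],
  [0,0.04,0,0,0,0,0],
  [0,0.05,0,0,0,0,0],
])

```text
clock: 8.47
tcp_pos: [0.529, -0.1636, 0.1306]
orientation: [-3.114, -0.417, 0.0]
contact_force: [-2.6, -1.0, 2.8]
grip_width: 0.0001
```

```bash
python3 nut.py
```

```text
{'clock': 8.4667, 'joints': [-0.4228, 0.541, 0.8135, 1.9869, -0.5284, 0.8365, -0.6182], 'tcp_pos': [0.529, -0.1636, 0.1306], 'orientation': [-3.1138, -0.4165, 0.0001], 'contact_force': [-2.6346, -1.0096, 2.7798], 'moment': [-0.1095, 0.6699, -0.0077], 'grip_width': 0.0001}
clamp [-0.0545 -0.0913  0.1306] F [-2.81 -0.29  2.78] theta 3.9 arm 29.3
```

>>> send_rows([
  [0,0.02,0,0,0,0,0],
  [0,0.04,0,0,0,0,0],
  [0,0.04,0,0,0,0,0],
])

```text
clock: 8.72
tcp_pos: [0.5351, -0.1617, 0.1305]
orientation: [-3.113, -0.417, -0.0]
contact_force: [-1.9, -0.1, 2.1]
grip_width: -0.0002
```

>>> send_rows([
  [0,0.02,0,0,0,0,0],
  [0,0.04,0,0,0,0,0],
  [0,0.04,0,0,0,0,0],
])

```text
clock: 8.97
tcp_pos: [0.5406, -0.1602, 0.1302]
orientation: [-3.114, -0.417, 0.0]
contact_force: [-2.9, 1.1, -0.4]
grip_width: -0.0002
```

```bash
python3 nut.py
```

```text
{'clock': 8.9667, 'joints': [-0.4226, 0.5565, 0.8076, 1.9632, -0.5343, 0.8475, -0.6277], 'tcp_pos': [0.5406, -0.1602, 0.1302], 'orientation': [-3.1136, -0.4173, 0.0004], 'contact_force': [-2.8855, 1.1192, -0.353], 'moment': [0.0767, 0.4352, 0.0805], 'grip_width': -0.0002}
clamp [-0.0424 -0.0909  0.1302] F [-2.49  1.83 -0.35] theta 26.8 arm 30.0
```

Still loose at about 1.9 rad total.

>>> send_rows([
  [0,0.02,0,0,0,0,0],
  [0,0.04,0,0,0,0,0],
  [0,0.04,0,0,0,0,0],
])

```text
clock: 9.22
tcp_pos: [0.5467, -0.1591, 0.1305]
orientation: [3.113, 0.417, 0.001]
contact_force: [-3.0, 0.4, 0.4]
grip_width: -0.0005
```

>>> send_rows([
  [0,0.02,0,0,0,0,0],
  [0,0.04,0,0,0,0,0],
  [0,0.04,0,0,0,0,0],
])

```text
clock: 9.47
tcp_pos: [0.5528, -0.1575, 0.1307]
orientation: [3.113, 0.417, 0.002]
contact_force: [-1.4, -0.3, 0.3]
grip_width: -0.0002
```

```bash
python3 nut.py
```

```text
{'clock': 9.4667, 'joints': [-0.4221, 0.5714, 0.8032, 1.938, -0.5396, 0.8588, -0.6373], 'tcp_pos': [0.5528, -0.1575, 0.1307], 'orientation': [3.1132, 0.4169, 0.0015], 'contact_force': [-1.4146, -0.2535, 0.3496], 'moment': [-0.1782, 0.4077, -0.0306], 'grip_width': -0.0002}
clamp [-0.0299 -0.0915  0.1307] F [-1.43  0.12  0.35] theta 44.0 arm 36.0
```

>>> send_rows([
  [0,-0.02,0,0,0,0,0],
  [0,-0.03,0,-0.14,0,0,0],
  [0,-0.05,-0.01,-0.26,0,0,0],
  [0,-0.25,-0.02,-0.26,0,0,0],
  [0,-0.41,-0.03,-0.26,0,0,0],
  [0,-0.42,-0.03,-0.14,0,0,0],
  [0,-0.42,-0.03,0,0,0,0],
  [0,-0.42,-0.03,0,0,0,0],
  [0,-0.35,-0.03,0,0,0,0],
  [0,-0.31,-0.03,0,0,0,0],
  [0,-0.28,-0.03,0,0,0,0],
  [0,-0.25,-0.03,0,0,0,0],
  [0,-0.23,-0.03,0,0,0,0],
])

```text
clock: 10.55
tcp_pos: [0.5185, -0.1623, 0.1312]
orientation: [3.113, 0.417, 0.002]
contact_force: [-2.3, -1.5, 2.4]
grip_width: 0.0001
```

>>> send_rows([
  [0,0.02,0,0,0,0,0],
  [0,0.04,0,0,0,0,0],
  [0,0.05,0,0,0,0,0],
])

```text
clock: 10.8
tcp_pos: [0.5252, -0.16, 0.1307]
orientation: [3.114, 0.417, 0.001]
contact_force: [-2.3, -1.1, 2.1]
grip_width: -0.0002
```

```bash
python3 nut.py
```

```text
{'clock': 10.8, 'joints': [-0.4331, 0.534, 0.8168, 1.9983, -0.5264, 0.8309, -0.6227], 'tcp_pos': [0.5252, -0.16, 0.1307], 'orientation': [3.1137, 0.4167, 0.0007], 'contact_force': [-2.3173, -1.0627, 2.0933], 'moment': [-0.1176, 0.4544, -0.0005], 'grip_width': -0.0002}
clamp [-0.0572 -0.0868  0.1307] F [-2.51 -0.42  2.09] theta -1.4 arm 29.8
```

Still loose at about 2.65 rad; smaller steps now.

>>> send_rows([
  [0,0.02,0,0,0,0,0],
  [0,0.035,0,0,0,0,0],
  [0,0.035,0,0,0,0,0],
])

```text
clock: 11.05
tcp_pos: [0.5301, -0.1585, 0.1305]
orientation: [-3.114, -0.417, -0.0]
contact_force: [-1.1, -0.6, 1.6]
grip_width: -0.0002
```

>>> send_rows([
  [0,0.02,0,0,0,0,0],
  [0,0.03,0,0,0,0,0],
  [0,0.03,0,0,0,0,0],
])

```text
clock: 11.3
tcp_pos: [0.5342, -0.1572, 0.1304]
orientation: [-3.113, -0.417, 0.0]
contact_force: [-1.9, 0.7, 2.1]
grip_width: 0.0003
```

```bash
python3 nut.py
```

```text
{'clock': 11.3, 'joints': [-0.4328, 0.5463, 0.812, 1.9795, -0.5312, 0.8403, -0.6301], 'tcp_pos': [0.5342, -0.1572, 0.1304], 'orientation': [-3.1133, -0.4169, 0.0004], 'contact_force': [-1.9167, 0.6859, 2.1091], 'moment': [0.1512, 0.4779, 0.0259], 'grip_width': 0.0003}
clamp [-0.0478 -0.0864  0.1304] F [-1.67  1.16  2.11] theta 16.9 arm 29.0
```

>>> send_rows([
  [0,0.02,0,0,0,0,0],
  [0,0.03,0,0,0,0,0],
  [0,0.03,0,0,0,0,0],
])

```text
clock: 11.55
tcp_pos: [0.538, -0.156, 0.1301]
orientation: [-3.113, -0.417, 0.002]
contact_force: [-4.7, 1.3, -0.3]
grip_width: 0.0001
```

>>> send_rows([
  [0,0.02,0,0,0,0,0],
  [0,0.03,0,0,0,0,0],
  [0,0.03,0,0,0,0,0],
])

```text
clock: 11.8
tcp_pos: [0.5413, -0.1551, 0.1298]
orientation: [-3.113, -0.416, 0.005]
contact_force: [-6.6, -0.1, -0.7]
grip_width: -0.0005
```

```bash
python3 nut.py
```

```text
{'clock': 11.8, 'joints': [-0.4322, 0.558, 0.8085, 1.9632, -0.5344, 0.8497, -0.6371], 'tcp_pos': [0.5413, -0.1551, 0.1298], 'orientation': [-3.113, -0.4159, 0.0047], 'contact_force': [-6.5544, -0.1489, -0.6954], 'moment': [0.0733, 1.3225, 0.0317], 'grip_width': -0.0005}
clamp [-0.0404 -0.0863  0.1298] F [-6.37  1.57 -0.7 ] theta 30.5 arm 30.2
```

The force is rising clearly, about 0.2 N·m and roughly 0.1 rad past taut. One small confirming step.

>>> send_rows([
  [0,0.01,0,0,0,0,0],
  [0,0.015,0,0,0,0,0],
  [0,0.015,0,0,0,0,0],
  [0,0.015,0,0,0,0,0],
])

```text
clock: 12.13
tcp_pos: [0.5428, -0.1548, 0.1296]
orientation: [-3.113, -0.415, 0.006]
contact_force: [-7.1, -0.5, 0.2]
grip_width: -0.0002
```

```bash
python3 nut.py
```

```text
{'clock': 12.1333, 'joints': [-0.4319, 0.5608, 0.808, 1.9594, -0.5351, 0.852, -0.6388], 'tcp_pos': [0.5428, -0.1548, 0.1296], 'orientation': [-3.1131, -0.4151, 0.006], 'contact_force': [-7.0506, -0.4914, 0.169], 'moment': [-0.013, 1.6193, 0.0188], 'grip_width': -0.0002}
clamp [-0.0389 -0.0864  0.1296] F [-6.93  1.37  0.17] theta 33.1 arm 30.6
```

Taut, with torque about 0.2 N·m. Retreat, lift and go back to the lever.

>>> send_rows([
  [0,-0.02,0,0,0,0,0],
  [0,-0.04,0,-0.15,0,0,0],
  [0,-0.08,0,-0.4,0,0,0],
  [0,-0.2,-0.1,-0.4,0,0,0],
  [0,-0.3,-0.35,-0.4,0,0,0],
  [0,-0.35,-0.6,-0.4,0,0,0],
  [0,-0.35,-0.85,-0.4,0,0,0],
  [0,-0.35,-0.95,-0.4,0,0,0],
  [0,-0.35,-0.95,-0.4,0,0,0],
  [0,-0.35,-0.95,-0.4,0,0,0],
])

```text
clock: 12.97
tcp_pos: [0.4581, -0.03, 0.1912]
orientation: [-3.113, -0.42, -0.005]
contact_force: [0.1, -0.7, 0.4]
grip_width: -0.0
```

```bash
python3 - <<'E'
from plan import *
st()
shot('top','t3'); T=load('t3'); hsv=cv2.cvtColor(T['im'],cv2.COLOR_BGR2HSV)
m=((hsv[...,0]<8)|(hsv[...,0]>172))&(hsv[...,1]>150)&(hsv[...,2]>70); v,u=np.nonzero(m)
k=(u>260)&(u<340)&(v>200)&(v<290); print(k.sum())
if k.sum():
    c=at_z(T,(u[k].mean(),v[k].mean()),.099); d=R.from_euler('z',-yaw).apply(c-[p[0],p[1],0])-[-.04,.042,0]; print('q',1.45+np.arctan2(d[0],d[1]),np.hypot(*d[:2]))
P,y=leverpose(1.45,l=.06,back=.03); print(row(P,y))
E
```

```text
{'clock': 12.9667, 'joints': [-0.911, 0.2767, 1.0001, 2.1533, -0.3103, 0.8571, -1.0249], 'tcp_pos': [0.4581, -0.03, 0.1912], 'orientation': [-3.1131, -0.4203, -0.0051], 'contact_force': [0.1428, -0.7172, 0.3775], 'moment': [-0.0441, 0.0201, 0.0531], 'grip_width': -0.0}
41
q 1.4807431160512776 0.07014300054851465
[ 0.121 -0.313  0.681  0.    -0.001  0.001]
```

Lever still at 1.48. Move beside it and descend.

>>> send_rows([
  [0,0.05,-0.2,0,0,0,0],
  [0,0.1,-0.31,0.1,0,0,0],
  [0,0.12,-0.31,0.35,0,0,0],
  [0,0.12,-0.31,0.6,0,0,0],
  [0,0.12,-0.31,0.68,0,0,0],
  [0,0.12,-0.31,0.68,0,0,0],
  [0,0.12,-0.31,0.68,0,0,0],
])

```text
clock: 13.6
tcp_pos: [0.4627, 0.0167, 0.0886]
orientation: [3.113, 0.411, -0.0]
contact_force: [0.4, 0.5, -0.4]
grip_width: -0.0001
```

```bash
python3 - <<'E'
from plan import *
st()
ref=tool()
for q in np.r_[np.arange(1.45,2.71,.1),2.65,2.7]: P,y=leverpose(q,l=.058); print(round(q,2),row(P,y,ref))
E
```

```text
{'clock': 13.6, 'joints': [-0.8004, 0.4742, 0.7868, 2.2165, -0.5571, 0.6546, -0.9211], 'tcp_pos': [0.4627, 0.0167, 0.0886], 'orientation': [3.113, 0.4112, -0.0002], 'contact_force': [0.3822, 0.4726, -0.3869], 'moment': [0.0262, 0.0277, -0.04], 'grip_width': -0.0001}
1.45 [ 0.103  0.001 -0.003  0.     0.    -0.   ]
1.55 [ 0.142 -0.008 -0.003  0.     0.     0.031]
1.65 [ 0.182 -0.013 -0.003  0.     0.     0.063]
1.75 [ 0.222 -0.014 -0.003  0.     0.     0.095]
1.85 [ 0.262 -0.011 -0.003  0.     0.     0.127]
1.95 [ 0.302 -0.003 -0.003  0.    -0.     0.159]
2.05 [ 0.34   0.008 -0.003  0.    -0.     0.191]
2.15 [ 0.377  0.022 -0.003  0.    -0.     0.222]
2.25 [ 0.413  0.041 -0.003  0.    -0.     0.254]
2.35 [ 0.447  0.063 -0.003  0.    -0.     0.286]
2.45 [ 0.478  0.088 -0.003  0.    -0.     0.318]
2.55 [ 0.506  0.116 -0.003  0.    -0.     0.35 ]
2.65 [ 0.532  0.147 -0.003  0.    -0.     0.382]
2.65 [ 0.532  0.147 -0.003  0.    -0.     0.382]
2.7 [ 0.543  0.164 -0.003  0.    -0.     0.397]
```

>>> send_rows([
  [0,0.06,0,0,0,0,0],
  [0,0.1,0,0,0,0,0],
  [0,0.12,-0.004,0,0,0,0.015],
  [0,0.142,-0.008,0,0,0,0.031],
  [0,0.162,-0.01,0,0,0,0.047],
  [0,0.182,-0.013,0,0,0,0.063],
  [0,0.202,-0.013,0,0,0,0.079],
  [0,0.222,-0.014,0,0,0,0.095],
  [0,0.222,-0.014,0,0,0,0.095],
])

```text
clock: 14.35
tcp_pos: [0.4937, 0.0292, 0.0893]
orientation: [-3.141, 0.055, 0.001]
contact_force: [-4.4, -1.3, 1.2]
grip_width: -0.0001
```

```bash
cat > lv.py <<'E'
from plan import *
o=st(); P,Q=tool(); c=R.from_euler('z',-yaw).apply(P-[p[0],p[1],0])-[-.04,.042,0]
d=np.hypot(*c[:2]); q=1.45+np.arctan2(c[0],c[1])+np.arcsin(.016/d); F=Q.inv().apply(o['contact_force'])
print('q~',q.round(3),'l',np.sqrt(d*d-.016**2).round(4),'Ftool',F.round(1)); ref=(P,Q)
for q in np.arange(q,2.72,.1): P,y=leverpose(q,l=.058); print(round(q,2),row(P,y,ref))
E
python3 lv.py
```

```text
{'clock': 14.35, 'joints': [-0.8436, 0.5502, 0.8529, 2.1477, -0.6417, 0.7183, -1.1636], 'tcp_pos': [0.4937, 0.0292, 0.0893], 'orientation': [-3.1411, 0.0549, 0.0008], 'contact_force': [-4.3713, -1.2714, 1.1729], 'moment': [-0.2988, 0.7918, -0.0452], 'grip_width': -0.0001}
q~ 1.739 l 0.06 Ftool [-4.3  1.4 -1.2]
1.74 [ 0.     0.013  0.002 -0.     0.    -0.003]
1.84 [ 0.039  0.004  0.002 -0.     0.     0.029]
1.94 [ 0.079 -0.001  0.002  0.     0.     0.06 ]
2.04 [ 0.119 -0.002  0.002  0.     0.     0.092]
2.14 [0.159 0.001 0.002 0.    0.    0.124]
2.24 [0.199 0.008 0.002 0.    0.    0.156]
2.34 [0.237 0.018 0.002 0.    0.    0.188]
2.44 [0.275 0.033 0.002 0.    0.    0.22 ]
2.54 [0.31  0.051 0.002 0.    0.    0.251]
2.64 [0.344 0.073 0.002 0.    0.    0.283]
```

Force is about 4.5 N, as expected. Continue.

>>> send_rows([
  [0,0.02,0.006,0,0,0,0.015],
  [0,0.04,0.004,0,0,0,0.03],
  [0,0.06,0.002,0,0,0,0.045],
  [0,0.08,0,0,0,0,0.06],
  [0,0.1,-0.001,0,0,0,0.076],
  [0,0.12,-0.002,0,0,0,0.092],
  [0,0.12,-0.002,0,0,0,0.092],
])

```text
clock: 14.93
tcp_pos: [0.5119, 0.0304, 0.0891]
orientation: [-3.1, 0.503, 0.001]
contact_force: [-4.5, 1.9, -0.3]
grip_width: 0.0004
```

```bash
python3 lv.py
```

```text
{'clock': 14.9333, 'joints': [-0.8688, 0.611, 0.9165, 2.1088, -0.7166, 0.7687, -1.3834], 'tcp_pos': [0.5119, 0.0304, 0.0891], 'orientation': [-3.0996, 0.5027, 0.001], 'contact_force': [-4.5035, 1.9225, -0.3009], 'moment': [0.5655, 0.5689, 0.0135], 'grip_width': 0.0004}
q~ 2.035 l 0.0596 Ftool [-4.9 -0.4  0.3]
2.04 [ 0.     0.01   0.001 -0.     0.    -0.   ]
2.14 [ 0.039  0.002  0.001 -0.     0.     0.032]
2.24 [ 0.079 -0.003  0.001 -0.     0.     0.064]
2.34 [ 0.119 -0.004  0.001 -0.     0.     0.095]
2.44 [ 0.159 -0.001  0.001 -0.     0.     0.127]
2.54 [ 0.198  0.007  0.001 -0.     0.     0.159]
2.64 [ 0.237  0.018  0.001 -0.     0.     0.191]
```

>>> send_rows([
  [0,0.02,0.006,0,0,0,0.015],
  [0,0.04,0.002,0,0,0,0.032],
  [0,0.06,0,0,0,0,0.048],
  [0,0.08,-0.003,0,0,0,0.064],
  [0,0.1,-0.004,0,0,0,0.08],
  [0,0.12,-0.004,0,0,0,0.095],
  [0,0.12,-0.004,0,0,0,0.095],
])

```text
clock: 15.52
tcp_pos: [0.5285, 0.0263, 0.0887]
orientation: [-2.99, 0.955, 0.005]
contact_force: [-4.5, 5.4, 0.5]
grip_width: -0.0001
```

```bash
python3 lv.py
```

```text
{'clock': 15.5167, 'joints': [-0.8808, 0.6749, 0.9793, 2.0721, -0.789, 0.8255, -1.6091], 'tcp_pos': [0.5285, 0.0263, 0.0887], 'orientation': [-2.9903, 0.9551, 0.0046], 'contact_force': [-4.5461, 5.3572, 0.4878], 'moment': [1.0641, 0.9538, -0.0076], 'grip_width': -0.0001}
q~ 2.319 l 0.0589 Ftool [-6.8 -1.7 -0.5]
2.32 [ 0.     0.006 -0.002 -0.     0.001 -0.004]
2.42 [ 0.039 -0.004 -0.002 -0.     0.001  0.027]
2.52 [ 0.079 -0.009 -0.002 -0.     0.001  0.059]
2.62 [ 0.119 -0.01  -0.002 -0.     0.001  0.091]
2.72 [ 0.159 -0.008 -0.003 -0.     0.001  0.123]
```

>>> send_rows([
  [0,0.02,0,0,0,0,0.015],
  [0,0.04,-0.004,0,0,0,0.03],
  [0,0.06,-0.007,0,0,0,0.045],
  [0,0.08,-0.009,0,0,0,0.06],
  [0,0.095,-0.009,0,0,0,0.07],
  [0,0.095,-0.009,0,0,0,0.07],
])

```text
clock: 16.02
tcp_pos: [0.5416, 0.019, 0.0888]
orientation: [-2.868, 1.276, 0.003]
contact_force: [-2.4, 5.1, -0.8]
grip_width: 0.0
```

```bash
python3 lv.py
```

```text
{'clock': 16.0167, 'joints': [-0.8797, 0.7227, 1.0237, 2.0447, -0.8387, 0.8674, -1.7751], 'tcp_pos': [0.5416, 0.019, 0.0888], 'orientation': [-2.8679, 1.2765, 0.0026], 'contact_force': [-2.3786, 5.0895, -0.7513], 'moment': [1.0081, 0.4554, -0.0167], 'grip_width': 0.0}
q~ 2.57 l 0.0581 Ftool [-5.4 -1.6  0.8]
2.57 [-0.     0.001 -0.001 -0.     0.001  0.006]
2.67 [ 0.039 -0.007 -0.002 -0.     0.001  0.038]
```

>>> send_rows([
  [0,0.01,-0.002,0,0,0,0.015],
  [0,0.02,-0.004,0,0,0,0.025],
  [0,0.03,-0.006,0,0,0,0.03],
  [0,0.03,-0.006,0,0,0,0.03],
])

```text
clock: 16.35
tcp_pos: [0.5456, 0.016, 0.0889]
orientation: [-2.805, 1.409, 0.001]
contact_force: [-0.7, 5.1, -2.2]
grip_width: 0.0001
```

>>> send_rows([
  [0,0.005,0,0,0,0,0],
  [0,0.01,0,0,0,0,0],
  [0,0.01,0,0,0,0,0],
])

```text
clock: 16.6
tcp_pos: [0.5465, 0.0149, 0.0889]
orientation: [-2.805, 1.408, 0.001]
contact_force: [-1.2, 5.9, -2.4]
grip_width: -0.0002
```

```bash
python3 lv.py
```

```text
{'clock': 16.6, 'joints': [-0.8773, 0.7417, 1.0419, 2.0349, -0.8588, 0.8841, -1.8449], 'tcp_pos': [0.5465, 0.0149, 0.0889], 'orientation': [-2.8053, 1.4081, 0.001], 'contact_force': [-1.2475, 5.8899, -2.3564], 'moment': [1.2474, 0.2189, -0.022], 'grip_width': -0.0002}
q~ 2.678 l 0.0577 Ftool [-5.5 -2.5  2.4]
2.68 [ 0.    -0.002 -0.001 -0.001  0.001  0.011]
```

>>> send_rows([
  [0,0.005,0,0,0,0,0],
  [0,0.01,0,0,0,0,0],
  [0,0.01,0,0,0,0,0],
])

```text
clock: 16.85
tcp_pos: [0.5466, 0.0148, 0.0887]
orientation: [-2.805, 1.407, 0.005]
contact_force: [-4.1, 8.5, 1.9]
grip_width: -0.0001
```

```bash
python3 lv.py
```

```text
{'clock': 16.85, 'joints': [-0.8745, 0.7422, 1.0404, 2.0332, -0.8589, 0.8871, -1.8434], 'tcp_pos': [0.5466, 0.0148, 0.0887], 'orientation': [-2.8048, 1.4068, 0.0054], 'contact_force': [-4.1327, 8.4916, 1.8703], 'moment': [1.8849, 0.8111, -0.0728], 'grip_width': -0.0001}
q~ 2.68 l 0.0577 Ftool [-9.3 -1.8 -1.8]
2.68 [ 0.    -0.002 -0.002 -0.001  0.002  0.011]
```

The TCP stopped moving and the force jumped, so the lever is at its stop. Back off, lift and check.

>>> send_rows([
  [0,-0.1,0,0,0,0,0],
  [0,-0.25,0,0,0,0,0],
  [0,-0.3,0,-0.25,0,0,0],
  [0,-0.4,0,-0.5,0,0,0],
  [0,-0.6,0,-0.75,0,0,0],
  [0,-0.8,0,-0.9,0,0,0],
  [0,-1,0,-0.9,0,0,0],
  [0,-1,0,-0.9,0,0,0],
  [0,-1,0,-0.9,0,0,0],
])

```text
clock: 17.6
tcp_pos: [0.4578, 0.1344, 0.2243]
orientation: [-2.808, 1.405, -0.002]
contact_force: [0.2, -0.3, -0.1]
grip_width: 0.0007
```

```bash
python3 - <<'E'
from plan import *
st()
shot('top','t4',(230,125,390,245),5); T=load('t4'); hsv=cv2.cvtColor(T['im'],cv2.COLOR_BGR2HSV)
m=((hsv[...,0]<8)|(hsv[...,0]>172))&(hsv[...,1]>150)&(hsv[...,2]>70); v,u=np.nonzero(m)
k=(u>260)&(u<340)&(v>180)&(v<290); print(k.sum())
if k.sum():
    c=at_z(T,(u[k].mean(),v[k].mean()),.099); d=R.from_euler('z',-yaw).apply(c-[p[0],p[1],0])-[-.04,.042,0]; print('q',1.45+np.arctan2(d[0],d[1]),np.hypot(*d[:2]))
E
```

```text
{'clock': 17.6, 'joints': [-1.4715, 0.5171, 1.4208, 2.0869, -0.5989, 1.0532, -2.2471], 'tcp_pos': [0.4578, 0.1344, 0.2243], 'orientation': [-2.8075, 1.4046, -0.0022], 'contact_force': [0.2021, -0.3373, -0.0984], 'moment': [-0.0171, 0.0076, 0.003], 'grip_width': 0.0007}
47
q 2.6706596060724377 0.0659857887148629
```

View pics/t4.png

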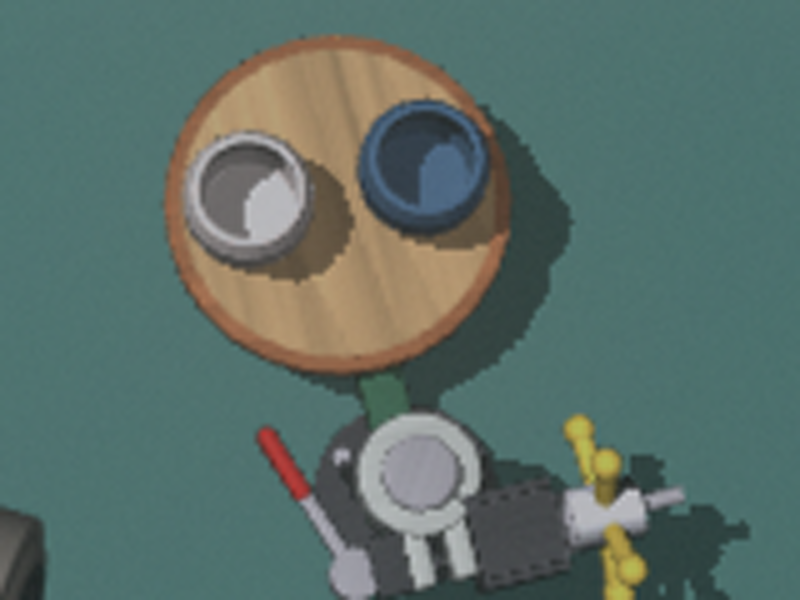

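The lever (crop 265,435 to 350,570) lies folded beside the collar at about 2.67 rad. The feeders are unmoved and the arm is clear. The measured closing effort, up to about 0.4 N·m, matches a correct setting.

```bash
python3 -c "
from bench import r
print(r.hand_in())"
```

```text
the job is handed in; nothing more can be done
None
```

The collar is locked and the job is handed in at about 17.6 s, but the 62–150 N squeeze on the washer is inferred from forces, not measured.

- **Lever set straight out:** I pushed it with closed fingers, and the camera put it at 1.48 rad against the 1.45 wanted. It was still at 1.48 after the nut was tightened.
- **Nut tightened:** about 3.2 rad in three prong pushes. The force held at about 2.5 N, then rose to about 7 N (about 0.2 N·m). That is roughly 0.1 rad past taut, within the 0.4 rad allowed.
- **Lever folded shut:** it took up to about 7 N, or 0.4 N·m, consistent with a correct setting. I pushed until it met its stop at about 9 N.

**Last checks:** After letting go, the camera showed the lever at 2.67 rad, so it stays shut. The feeders looked in place and the arm was clear with no contact force. I did not recheck the jar and bowls at the end. No check failed or disagreed.

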